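# Raise the guard bar of the jar's display bay

## Task

A customer wants to see the lidded jar: push up the guard bar across the front of the bay it stands in, pushing on the bar or its handle and not on its counterweight, until it swings past its balance point and stays raised by itself. Leave the bar of the other bay down, and do not shift, lift or tip any of the pots, cups and tins.

Things in the scene. Friction and masses are not known exactly. Their poses are not given: they have to be found in the camera images.
- bay_l_mid (a point): Middle of the floor of the left (+y) display bay, on top of its fixed wooden board (board 210 mm deep, 280 mm wide, 10 mm thick, with 22 mm edging at the sides and back; it does not move). Axes: x points from the robot's side into the bay, square to its bar; y along the bar, to the left; z up. The bar's vertical plane lies 105 mm in front of this point (x = -0.105); the pots stand behind it.
- bar_l (a joint): Hinge angle (rad) of the left (+y) bay's bar. 0 = down, level on its rest post; grows as the free end rises in the bar's vertical plane; stop at 1.45. Counterweighted, damped: let go below the balance point (near 0.92) it sinks back to 0; beyond it, it swings up slowly (1 to 3 s) to the stop and stays. Raising takes about 1 N at the handle.
- bar_l_pivot (a point): Hinge point of the left (+y) bar, on its middle line, 130 mm above the table; axes turn with the bar. The bar is a straight white square tube, 18 x 18 mm, 255 mm long, hinged at its left (outer) end and pointing to the right (-y). The hinge sits between two steel cheeks, 36 mm wide along the bar, 50 mm over both, 148 mm high.
- bar_l_tip (a point): Free end of the left (+y) bar, on its middle line, 255 mm from the hinge. When down, the tube's underside is 121 mm above the table, and a 12 mm rest post stands under it 235 mm from the hinge; between there and the cheeks it is free underneath.
- bar_l_handle (a point): Middle of the left (+y) bar's push handle: a round steel rod, 16 mm thick, 200 mm from the hinge, fixed to the bar and sticking out square to it towards the robot, level, to 130 mm from the bar's middle line; this point lies on the rod's axis, 85 mm out from that line. Space is free below and on both sides.
- bar_l_weight (a point): Steel counterweight disc of the left (+y) bar, 44 mm across, 30 mm thick, on a short arm beyond the hinge and above it (50 mm out, 30 mm up when the bar is down); this point is its middle. Not to be pushed.
- bay_r_mid (a point): Middle of the floor of the right (-y) display bay, on top of its fixed wooden board (board 210 mm deep, 280 mm wide, 10 mm thick, with 22 mm edging at the sides and back; it does not move). Axes: x points from the robot's side into the bay, square to its bar; y along the bar, to the left; z up. The bar's vertical plane lies 105 mm in front of this point (x = -0.105); the pots stand behind it.
- bar_r (a joint): Hinge angle (rad) of the right (-y) bay's bar. 0 = down, level on its rest post; grows as the free end rises in the bar's vertical plane; stop at 1.45. Counterweighted, damped: let go below the balance point (near 0.92) it sinks back to 0; beyond it, it swings up slowly (1 to 3 s) to the stop and stays. Raising takes about 1 N at the handle.
- bar_r_pivot (a point): Hinge point of the right (-y) bar, on its middle line, 130 mm above the table; axes turn with the bar. The bar is a straight white square tube, 18 x 18 mm, 255 mm long, hinged at its right (outer) end and pointing to the left (+y). The hinge sits between two steel cheeks, 36 mm wide along the bar, 50 mm over both, 148 mm high.
- bar_r_tip (a point): Free end of the right (-y) bar, on its middle line, 255 mm from the hinge. When down, the tube's underside is 121 mm above the table, and a 12 mm rest post stands under it 235 mm from the hinge; between there and the cheeks it is free underneath.
- bar_r_handle (a point): Middle of the right (-y) bar's push handle: a round steel rod, 16 mm thick, 200 mm from the hinge, fixed to the bar and sticking out square to it towards the robot, level, to 130 mm from the bar's middle line; this point lies on the rod's axis, 85 mm out from that line. Space is free below and on both sides.
- bar_r_weight (a point): Steel counterweight disc of the right (-y) bar, 44 mm across, 30 mm thick, on a short arm beyond the hinge and above it (50 mm out, 30 mm up when the bar is down); this point is its middle. Not to be pushed.
- jar_center (a point): Centre of the lidded jar: green glaze, 100 mm across, 129 mm high with a domed lid and a small knob. It stands in one or the other bay, its middle some 95 to 115 mm behind the bar's plane.
- bowl_center (a point): Centre of the open bowl without a lid, same green glaze, 108 mm across, 62 mm high; it stands in the bay where the jar is not.
- cup_l: White cup, 52 mm across and high, in the left bay near its hinge end; origin under its foot.
- cup_r: Clay cup, 52 mm across and high, in the right bay near its hinge end; origin under its foot.
- teacup: Dark iron cup, 70 mm across, 36 mm high, on the table in front of the bays, near the middle; origin under its foot.
- caddy: Dark tin, 66 mm across, 100 mm high, on the table at the right; origin under its foot.
- dish: Blue shallow dish, 110 mm across, 30 mm high, on the table at the left; origin under its foot.
Mind the look-alikes: they are no part of the job. What is shaped like the part that bears jar_center but purple is not meant.

How it is judged:
At the end, for the whole second after the job is handed in: The bar of the bay that holds the lidded jar stands raised (hinge above 1.3 rad) and at rest, and the other bay's bar is down (below 0.06 rad) (((horizontal distance between jar_center and bay_l_mid below 0.1 m and (value of joint bar_l above 1.3 rad and velocity of joint bar_l between -0.1 and 0.1 rad/s) and value of joint bar_r below 0.06 rad) or (horizontal distance between jar_center and bay_r_mid below 0.1 m and (value of joint bar_r above 1.3 rad and velocity of joint bar_r between -0.1 and 0.1 rad/s) and value of joint bar_l below 0.06 rad))); the robot touches nothing.
It fails at once if the bar of the other bay is raised (over 0.2 rad) ((horizontal distance between jar_center and bay_l_mid below 0.1 m and value of joint bar_r above 0.2 rad) or (horizontal distance between jar_center and bay_r_mid below 0.1 m and value of joint bar_l above 0.2 rad)).
It fails at once if a counterweight is pushed (over 1 N) instead of the bar (contact force between any of the arm, the fingers and bar_l_c1 above 1 N or contact force between any of the arm, the fingers and bar_r_c1 above 1 N).
It fails at once if the jar or the bowl is shifted or lifted by over 20 mm, or tipped ((distance of jar_center from where it was at the start of the episode above 0.02 m or angle between jar_center's own z axis and vertical above 0.3 rad) or (distance of bowl_center from where it was at the start of the episode above 0.02 m or angle between bowl_center's own z axis and vertical above 0.3 rad)).
It fails at once if a cup, the tin or the dish is shifted or lifted by over 20 mm, or tipped ((distance of cup_l from where it was at the start of the episode above 0.02 m or angle between cup_l's own z axis and vertical above 0.3 rad) or (distance of cup_r from where it was at the start of the episode above 0.02 m or angle between cup_r's own z axis and vertical above 0.3 rad) or (distance of teacup from where it was at the start of the episode above 0.02 m or angle between teacup's own z axis and vertical above 0.3 rad) or (distance of caddy from where it was at the start of the episode above 0.02 m or angle between caddy's own z axis and vertical above 0.3 rad) or (distance of dish from where it was at the start of the episode above 0.02 m or angle between dish's own z axis and vertical above 0.3 rad)).
It also fails if it takes over 40 s, if anything falls off the work surface, if the arm or the gripper's body presses on something with over 40 N, if the wrist force passes 120 N, or if a joint passes its speed limit or range.

## Robot

A 7-joint arm with a two-finger parallel gripper is mounted at the origin on the work surface. World frame = base frame: x ahead of the robot, y to its left, z up, the work surface at z = 0. Lengths are in m, angles in rad, forces in N, time in s.
With the tool pointing down it reaches from about 0.425 to 0.925 m from the base axis. Payload 6.8 kg.
Tool frame: the origin (TCP) lies at the very end of the fingers, on their centre line; the grasp point (between the pads) lies 19 mm behind it; z points along the fingers, y is the direction in which the jaws open and shut (so a half turn about z gives the same grasp; the last joint's range is limited). The gripper opens to 85 mm and grips with 20 to 120 N. Pads are 22 mm wide; open, the fingers measure 114 mm over their backs; the gripper's body (76 mm by 85 mm) begins 54 mm behind the grasp point. The pads swing forward as they close: fully open they stand 13 mm farther back than shut.
Start: joints at [-1.411, 0.477, 0.022, 1.555, -0.011, 1.109, -0.083], TCP at [0.179, 0.651, 0.231] pointing down, gripper open.
Joint ranges: [-2.96, 2.96], [-0.34, 2.1], [-1.41, 1.46], [0.24, 2.44], [-1.37, 4.51], [0.17, 1.92], [-2.96, 2.96]. Speed limits (rad/s): [2.39, 2.39, 3.14, 3.14, 3.14, 3.14, 3.14].

## Interface

Orientations are given as a unit quaternion [w, x, y, z].
In Python, from station import bot, read_camera gives the robot as it stands.
- The arm moves only by the tool arm_command, never from a script. Its argument "increments" is a list of rows, each an object with "travel": the shift along the tool's x, y, z in cm, a list of three; "spin": the turn about the tool's z in rad. A call has 1 to 12 rows; each row is the pose to reach, as a shift and turn from the pose commanded when the call began, along the tool's axes at that moment; what a row does not reach only later rows make up. A row lasts 1/12 s, in which the tool goes at most 41.7 mm and 7.16 degrees, less where a joint would pass 70% of its speed; a pose out of reach is approached as far as the arm can. A call with a gripper value outside its range is refused whole. "gripper" is the finger opening in cm, from 0 to 8.54, set as the call begins (left out, the last holds). The fingers move at their own pace and stop on an object; "force" is the grip in N (left out, the last holds). Time passes only in rows, so rows that repeat a pose let the fingers close. It gives the time, the measured TCP pose, the force and the opening at its end, in the units of the state.
- bot.get_obs(): the state, without advancing time (a new reading comes with each control period).
- read_camera(name): name is "scene" or "side" or "wrist"; returns a dict with "image" (384x512x3 uint8, blue, green, red), "fx", "fy", "cx", "cy" (pixels), "eye" and "rotation" of the camera in the world; the wrist camera has in their place "tool_from_camera" (4x4, takes a point from camera to tool coordinates, whose origin is the TCP and whose axes are the flange's). Camera axes: x right, y down, z forward; pixel columns grow to the right and rows downward; lengths in m; the calibration is good to about 2 mm. A picture is of the moment at which its call begins: read the wrist's pose just before it. There is no depth.
- bot.hand_in(): hands the job in, once; it reports no verdict.
The state is a dict: "t": time; "q": joint angles; "joint_vel": joint speeds; "joint_torque": joint torques, N m; "eef_pos": TCP position; "tool_rot": TCP orientation; "contact_force": force on the tool from outside, world axes, zero at the start; "torque": the same for the moment, N m; "gripper_width": opening from 0.0 (shut) to 1.0 (fully open).
Only numpy, scipy, OpenCV 4.12 (cv2) and the standard library are available. Lean on these libraries where they do the work, as an engineer would, in place of code of your own. Each camera call takes 0.05 s, during which the arm holds its last target.

## Working session

There is one attempt and no reset: what is moved stays moved. The work goes in short steps, Python scripts to look and compute and a tool call to move; the robot and the scene stay as the last step left them, time stands still between calls to the robot, and variables do not carry over. Pictures are saved under pics/ and viewed, and the job is handed in when it is done.

Besides the shell and the picture viewer there is one more tool, called after "Request:" in YAML: its name, and indented under it one key for each argument. arm_command: Moves the arm, as the interface text tells. Its arguments: {"type":"object","properties":{"increments":{"type":"array"},"gripper":{"type":"number"},"force":{"type":"number"}},"required":["increments"]}

```bash
mkdir -p pics; ls
python3 - <<'E'
from station import bot, read_camera
import cv2, numpy as np
o=bot.get_obs()
for k in o: print(k,np.round(o[k],4))
for n in ["scene","side","wrist"]:
    c=read_camera(n); cv2.imwrite(f"pics/{n}0.png",c["image"])
    print(n,{k:np.round(v,4).tolist() for k,v in c.items() if k!="image"})
E
```

```text
pics
t 0.0
q [-1.4111  0.4778  0.0223  1.5565 -0.0115  1.1093 -0.0831]
joint_vel [-0.0015  0.0006 -0.0007  0.0014 -0.0005 -0.0009 -0.0006]
joint_torque [ 6.00000e-04 -5.96448e+01  1.60810e+00 -2.81209e+01  1.25000e-02
  9.10000e-03 -0.00000e+00]
eef_pos [0.1785 0.6503 0.2303]
tool_rot [-0.000e+00  1.335e-01  9.911e-01 -9.000e-04]
contact_force [ 0.1323 -0.0183 -0.2176]
torque [-0.0067  0.0043 -0.014 ]
gripper_width 0.9989
scene {'fx': 496.8158, 'fy': 496.8158, 'cx': 258.8188, 'cy': 188.5055, 'eye': [1.4719, -0.5723, 1.0668], 'rotation': [-0.3677, 0.7906, 0.445, -0.2041]}
side {'fx': 399.2939, 'fy': 399.2939, 'cx': 257.7097, 'cy': 193.5635, 'eye': [-0.1374, -0.8137, 0.722], 'rotation': [-0.4712, 0.8152, -0.2868, 0.1764]}
wrist {'fx': 294.2586, 'fy': 294.2586, 'cx': 258.3578, 'cy': 192.9944, 'tool_from_camera': [[0.001, -0.9543, -0.2989, 0.074], [1.0, 0.0013, -0.0009, -0.0002], [0.0013, -0.2989, 0.9543, -0.1427], [0.0, 0.0, 0.0, 1.0]]}
```

View pics/scene0.png

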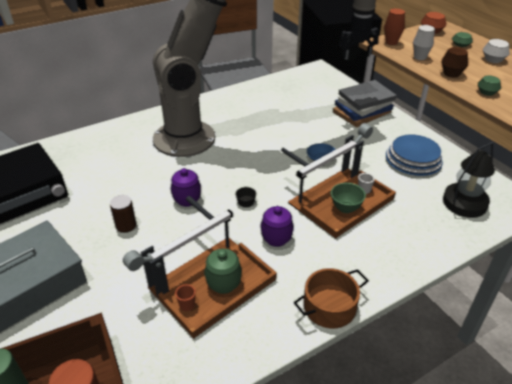

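View pics/side0.png

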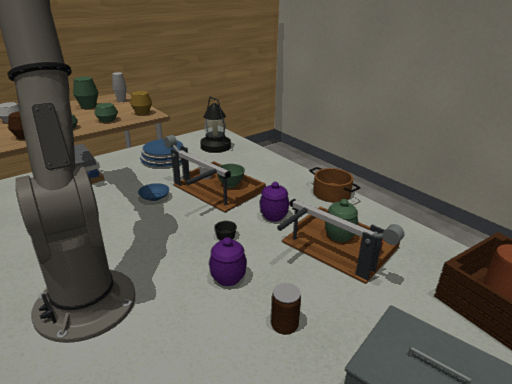

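View pics/wrist0.png

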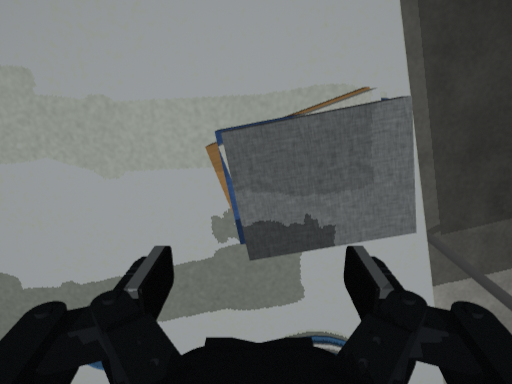

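Run:
```python
import cv2
a=cv2.imread("pics/scene0.png")[160:340,110:300]; cv2.imwrite("pics/crop_s.png",cv2.resize(a,None,fx=4,fy=3.33*1,interpolation=cv2.INTER_CUBIC)) if 0 else cv2.imwrite("pics/crop_s.png",cv2.resize(a,None,fx=3.2,fy=3.2,interpolation=cv2.INTER_CUBIC))
a=cv2.imread("pics/side0.png")[170:340,200:420]; cv2.imwrite("pics/crop_d.png",cv2.resize(a,None,fx=3.5,fy=3.5,interpolation=cv2.INTER_CUBIC))
```

```text
(no output)
```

View pics/crop_s.png

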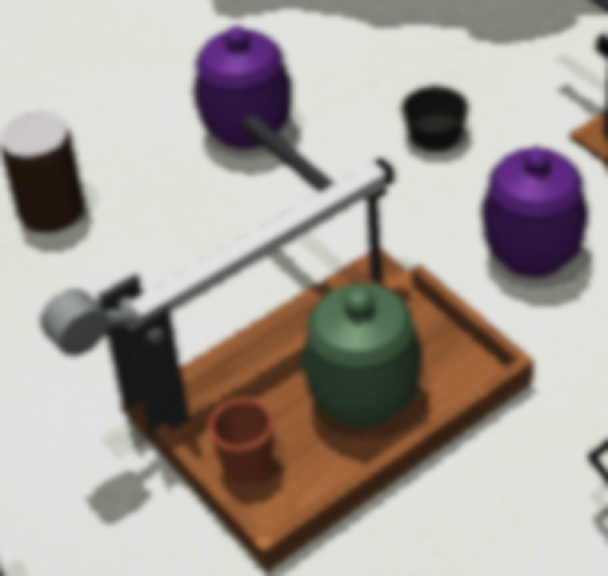

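View pics/crop_d.png

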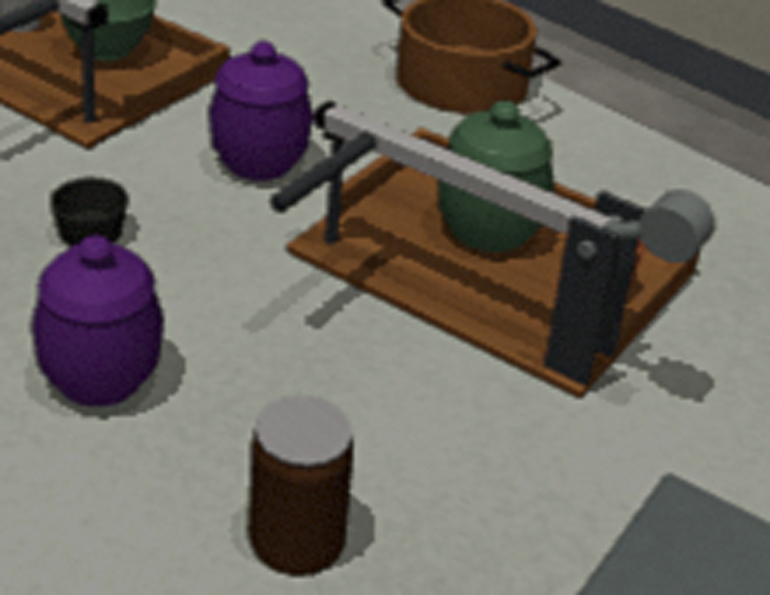

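```bash
cat > h.py <<'E'
import numpy as np
from scipy.spatial.transform import Rotation as R
def Rq(q): return R.from_quat([q[1],q[2],q[3],q[0]]).as_matrix()
C={"s":dict(f=496.8158,cx=258.8188,cy=188.5055,eye=np.array([1.4719,-.5723,1.0668]),R=Rq([-0.3677,0.7906,0.445,-0.2041])),
"d":dict(f=399.2939,cx=257.7097,cy=193.5635,eye=np.array([-.1374,-.8137,.722]),R=Rq([-0.4712,0.8152,-0.2868,0.1764]))}
def ray(c,p):
    c=C[c]; d=c["R"]@np.array([(p[0]-c["cx"])/c["f"],(p[1]-c["cy"])/c["f"],1]); return c["eye"],d/np.linalg.norm(d)
def atz(c,p,z):
    e,d=ray(c,p); return e+d*(z-e[2])/d[2]
def tri(ps,pd):
    A=[];b=[]
    for c,p in(("s",ps),("d",pd)):
        e,d=ray(c,p);M=np.eye(3)-np.outer(d,d);A.append(M);b.append(M@e)
    x=np.linalg.lstsq(np.vstack(A),np.hstack(b),rcond=None)[0]
    return x,max(np.linalg.norm(M@x-bb) for M,bb in zip(A,b))
def proj(c,X):
    c=C[c];v=c["R"].T@(np.asarray(X)-c["eye"]);return np.array([c["cx"]+c["f"]*v[0]/v[2],c["cy"]+c["f"]*v[1]/v[2]])
def S(u,v):return (110+u/3.2,160+v/3.2)
def D(u,v):return (200+u/3.5,170+v/3.5)
E
python3 - <<'E'
from h import *
for n,a,b,z in [("tip",S(384,176),D(330,117),.13),("hend",S(252,124),D(282,197),.13),("hroot",S(325,183),D(368,143),.13),
 ("knobjar",S(360,292),D(505,108),.135),("purpleA knob",S(238,36),D(97,245),.125),("purpleB knob",S(538,156),D(264,47),.125),
 ("caddytop",S(38,132),D(304,430),.1),("teacuptop",S(435,100),D(90,193),.036),("weight",S(75,322),D(680,225),.16),
 ("boardcorner front left",S(375,252),D(290,248),.01),("cheek bolt",S(125,330),D(587,248),.13)]:
    x,r=tri(a,b); print(n,np.round(x,3),round(r,4),np.round(atz("s",a,z),3),np.round(atz("d",b,z),3))
E
```

```text
tip [ 0.583 -0.118  0.127] 0.0007 [ 0.585 -0.119  0.13 ] [ 0.579 -0.123  0.13 ]
hend [ 0.467 -0.187  0.132] 0.0003 [ 0.465 -0.187  0.13 ] [ 0.469 -0.185  0.13 ]
hroot [ 0.572 -0.171  0.133] 0.0027 [ 0.567 -0.166  0.13 ] [ 0.575 -0.171  0.13 ]
knobjar [ 0.699 -0.205  0.136] 0.0024 [ 0.697 -0.202  0.135] [ 0.698 -0.207  0.135]
purpleA knob [ 0.331 -0.139  0.12 ] 0.0006 [ 0.338 -0.142  0.125] [ 0.328 -0.143  0.125]
purpleB knob [0.626 0.012 0.123] 0.0002 [0.627 0.011 0.125] [0.623 0.009 0.125]
caddytop [ 0.34  -0.348  0.096] 0.0026 [ 0.342 -0.346  0.1  ] [ 0.336 -0.354  0.1  ]
teacuptop [0.433 0.018 0.042] 0.0018 [0.425 0.023 0.036] [0.437 0.022 0.036]
weight [ 0.635 -0.412  0.16 ] 0.0019 [ 0.633 -0.41   0.16 ] [ 0.634 -0.414  0.16 ]
boardcorner front left [ 0.551 -0.114  0.004] 0.0004 [ 0.556 -0.117  0.01 ] [ 0.545 -0.119  0.01 ]
cheek bolt [ 0.615 -0.364  0.114] 0.007 [ 0.633 -0.374  0.13 ] [ 0.598 -0.368  0.13 ]
```

The lidded green jar (scene px ~(223,270)) stands in the right bay, next to the clay cup. The two purple jars (scene ~(186,187) and (278,226)) stand loose on the table and are decoys. The open green bowl (scene ~(348,198)) is in the left bay. So bar_r is the one to raise. The 3D points agree with the given sizes: tip to weight is 0.299 m, and the handle height is 0.13.

Request:
arm_command:
  increments:
    - {"travel": [-2,-1.5,-1],"spin": -0.05}
    - {"travel": [-5,-4,-2],"spin": -0.1}
    - {"travel": [-8.4,-6.3,-4],"spin": -0.15}
    - {"travel": [-11.7,-8.8,-5],"spin": -0.2}
    - {"travel": [-15,-11.3,-6],"spin": -0.25}
    - {"travel": [-18.3,-13.8,-7],"spin": -0.3}
    - {"travel": [-21.6,-16.2,-7],"spin": -0.35}
    - {"travel": [-25,-18.7,-7],"spin": -0.4}
    - {"travel": [-28.3,-21.2,-7],"spin": -0.44}
    - {"travel": [-31.6,-23.7,-7],"spin": -0.44}
    - {"travel": [-34,-25.6,-7],"spin": -0.44}
    - {"travel": [-35.4,-26.6,-7],"spin": -0.44}
  gripper: 6

```text
t: 1.15
eef_pos: [0.4526, 0.2952, 0.3014]
tool_rot: [0.0, -0.083, 0.997, -0.001]
contact_force: [-0.4, -0.4, 0.2]
gripper_width: 0.7
```

Request:
arm_command:
  increments:
    - {"travel": [0.2,-2,0],"spin": 0}
    - {"travel": [0.4,-5.5,0],"spin": 0}
    - {"travel": [0.7,-9.3,0],"spin": 0}
    - {"travel": [1,-13.2,0],"spin": 0}
    - {"travel": [1.3,-17.2,0],"spin": 0}
    - {"travel": [1.6,-21.2,0],"spin": 0}
    - {"travel": [1.9,-25.2,0],"spin": 0}
    - {"travel": [2.2,-29.2,0],"spin": 0}
    - {"travel": [2.5,-33.2,0],"spin": 0}
    - {"travel": [2.8,-37.2,0],"spin": 0}
    - {"travel": [3.1,-41.2,0],"spin": 0}
    - {"travel": [3.2,-44.5,0],"spin": 0}

```text
t: 2.15
eef_pos: [0.4936, -0.1464, 0.3014]
tool_rot: [0.0, -0.085, 0.996, -0.0]
contact_force: [1.2, 0.2, -0.5]
gripper_width: 0.703
```

Request:
arm_command:
  increments:
    - {"travel": [0,-2,0.5],"spin": 0}
    - {"travel": [0.2,-3.4,2.0],"spin": 0}
    - {"travel": [0.2,-3.7,4.0],"spin": 0}
    - {"travel": [0.2,-3.7,5.0],"spin": 0}
    - {"travel": [0.2,-3.7,5.0],"spin": 0}

```text
t: 2.57
eef_pos: [0.497, -0.1792, 0.2489]
tool_rot: [-0.002, -0.086, 0.996, 0.001]
contact_force: [-0.2, 0.4, 0.2]
gripper_width: 0.704
```

Run:
```python
from station import bot, read_camera
import cv2, numpy as np
o=bot.get_obs()
for k in ["t","q","eef_pos","tool_rot","contact_force"]: print(k,np.round(o[k],4))
for n in ["scene","wrist"]:
    c=read_camera(n); cv2.imwrite(f"pics/{n}1.png",c["image"])
```

```text
t 2.5667
q [-0.2127  0.2339  0.523   1.9086 -0.1341  1.0383  2.1103]
eef_pos [ 0.497  -0.1792  0.2489]
tool_rot [-2.400e-03 -8.590e-02  9.963e-01  7.000e-04]
contact_force [-0.2381  0.4084  0.2467]
```

View pics/wrist1.png

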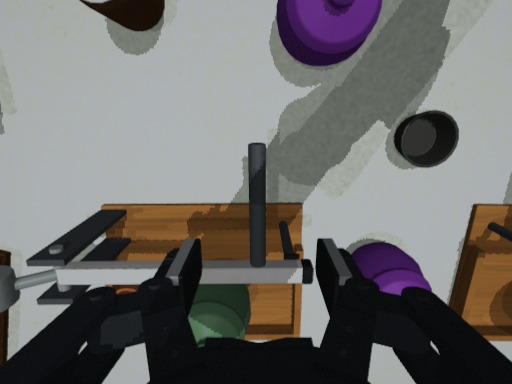

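View pics/scene1.png

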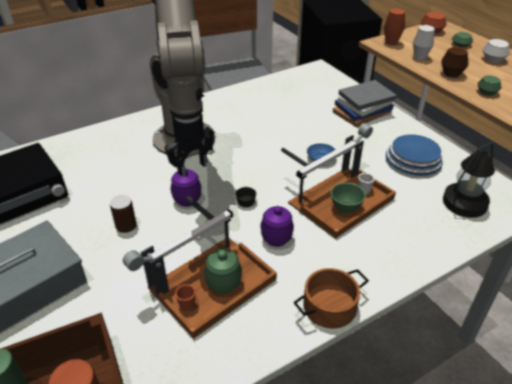

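```bash
cat >> h.py <<'E'
T=np.array([[0.001,-0.9543,-0.2989,0.074],[1.0,0.0013,-0.0009,-0.0002],[0.0013,-0.2989,0.9543,-0.1427],[0,0,0,1.]])
def wz(o,p,z):
    Rt=Rq(o["tool_rot"]); d=Rt@T[:3,:3]@np.array([(p[0]-258.3578)/294.2586,(p[1]-192.9944)/294.2586,1]); e=np.array(o["eef_pos"])+Rt@T[:3,3]
    return e+d*(z-e[2])/d[2]
E
python3 - <<'E'
from h import *
from station import bot
o=bot.get_obs(); Rt=Rq(o["tool_rot"])
for n,p in [("rod end",(257,146)),("rod root",(258,262)),("tip",(303,271)),("barmid far",(75,275))]:
    X=wz(o,p,.13); print(n,np.round(X,3),"tool cm",np.round(Rt.T@(X-o["eef_pos"])*100,2))
E
```

```text
rod end [ 0.464 -0.187  0.13 ] tool cm [ 3.54 -0.17 12.14]
rod root [ 0.58  -0.166  0.13 ] tool cm [-8.2  -0.07 12.13]
tip [ 0.582 -0.118  0.13 ] tool cm [-9.24  4.54 12.13]
barmid far [ 0.627 -0.349  0.13 ] tool cm [ -9.75 -18.93  12.12]
```

Wrist view: the rod runs vertically at u≈257 between the fingers, with its end at (257,146) and its root at (258,262). The bar is level in the view, so yaw is aligned. Wrist and scene positions agree to about 3 mm. Now I descend around the rod and grip lightly.

Request:
arm_command:
  increments:
    - {"travel": [0,-0.1,2],"spin": 0}
    - {"travel": [0,-0.1,4.5],"spin": 0}
    - {"travel": [0,-0.1,7],"spin": 0}
    - {"travel": [0,-0.1,9.5],"spin": 0}
    - {"travel": [0,-0.1,12],"spin": 0}
    - {"travel": [0,-0.1,13.4],"spin": 0}
    - {"travel": [0,-0.1,14.1],"spin": 0}
    - {"travel": [0,-0.1,14.1],"spin": 0}

```text
t: 3.33
eef_pos: [0.4989, -0.1801, 0.1099]
tool_rot: [-0.0, -0.087, 0.996, 0.0]
contact_force: [-1.3, -0.1, 0.0]
gripper_width: 0.7
```

Request:
arm_command:
  increments:
    - {"travel": [0,0,0],"spin": 0}
    - {"travel": [0,0,0],"spin": 0}
    - {"travel": [0,0,0],"spin": 0}
    - {"travel": [0,0,0],"spin": 0}
    - {"travel": [0,0,0],"spin": 0}
    - {"travel": [0,0,0],"spin": 0}
  gripper: 0.8
  force: 20

```text
t: 3.83
eef_pos: [0.4996, -0.1801, 0.1115]
tool_rot: [0.001, -0.086, 0.996, 0.001]
contact_force: [-1.6, 2.9, 7.3]
gripper_width: 0.181
```

Run:
```python
from station import bot, read_camera
import cv2, numpy as np
o=bot.get_obs()
for k in ["t","eef_pos","tool_rot","contact_force","gripper_width"]: print(k,np.round(o[k],4))
ims=[read_camera(n)["image"] for n in ["side","wrist"]]
cv2.imwrite("pics/b2.png",cv2.resize(np.hstack(ims),(800,300)))
```

```text
t 3.8333
eef_pos [ 0.4996 -0.1801  0.1115]
tool_rot [ 8.000e-04 -8.630e-02  9.963e-01  6.000e-04]
contact_force [-1.6377  2.868   7.3032]
gripper_width 0.1809
```

View pics/b2.png

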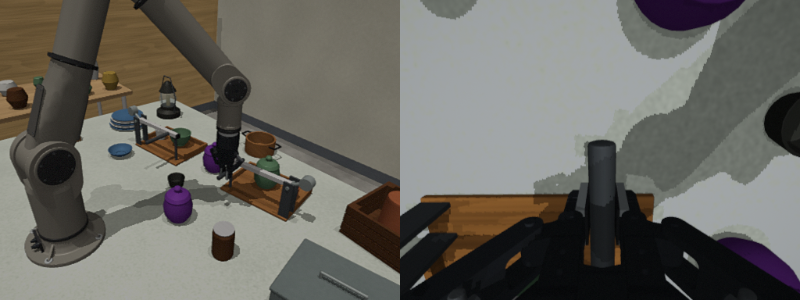

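The opening is 15.5 mm, so the rod (16 mm) is gripped. The wrist view shows it centred between the pads. Now I lift along the 200 mm arc.

Request:
arm_command:
  increments:
    - {"travel": [0,0,-1.0],"spin": 0}
    - {"travel": [0,-0.1,-2.0],"spin": 0}
    - {"travel": [0,-0.2,-3.0],"spin": 0}
    - {"travel": [0,-0.4,-4.0],"spin": 0}
    - {"travel": [0,-0.6,-4.95],"spin": 0}
    - {"travel": [0,-0.9,-5.9],"spin": 0}
    - {"travel": [0,-1.2,-6.85],"spin": 0}
    - {"travel": [0,-1.6,-7.8],"spin": 0}
    - {"travel": [0,-2.0,-8.7],"spin": 0}
    - {"travel": [0,-2.45,-9.6],"spin": 0}
    - {"travel": [0,-2.95,-10.45],"spin": 0}
    - {"travel": [0,-3.5,-11.3],"spin": 0}

```text
t: 4.93
eef_pos: [0.5053, -0.2119, 0.2249]
tool_rot: [0.0, -0.087, 0.996, 0.003]
contact_force: [-0.1, 12.0, 5.5]
gripper_width: 0.18
```

Run:
```python
from station import bot, read_camera
import cv2, numpy as np
o=bot.get_obs()
for k in ["t","q","eef_pos","tool_rot","contact_force","gripper_width"]: print(k,np.round(o[k],4))
ims=[read_camera(n)["image"] for n in ["side","scene"]]
cv2.imwrite("pics/b3.png",cv2.resize(np.hstack(ims),(800,300)))
```

```text
t 4.9333
q [-0.1404  0.2982  0.5245  1.8947 -0.1822  0.9965  2.2103]
eef_pos [ 0.5053 -0.2119  0.2249]
tool_rot [ 2.000e-04 -8.720e-02  9.962e-01  2.700e-03]
contact_force [-0.0724 12.0305  5.4525]
gripper_width 0.1803
```

View pics/b3.png

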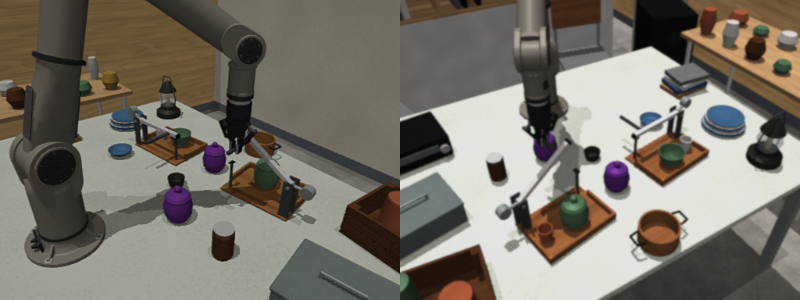

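Request:
arm_command:
  increments:
    - {"travel": [0,-0.5,-0.85],"spin": 0}
    - {"travel": [0,-1.1,-1.6],"spin": 0}
    - {"travel": [0,-1.75,-2.35],"spin": 0}
    - {"travel": [0,-2.45,-3.1],"spin": 0}
    - {"travel": [0,-3.2,-3.75],"spin": 0}
    - {"travel": [0,-3.95,-4.4],"spin": 0}
    - {"travel": [0,-4.7,-5.0],"spin": 0}
    - {"travel": [0,-5.55,-5.55],"spin": 0}
    - {"travel": [0,-6.4,-6.05],"spin": 0}
    - {"travel": [0,-7.25,-6.5],"spin": 0}
    - {"travel": [0,-8.1,-6.95],"spin": 0}
    - {"travel": [0,-9.1,-7.35],"spin": 0}

```text
t: 6.03
eef_pos: [0.522, -0.3043, 0.3]
tool_rot: [0.002, -0.087, 0.996, 0.0]
contact_force: [3.7, 3.4, 5.6]
gripper_width: 0.18
```

Run:
```python
from station import bot, read_camera
import cv2, numpy as np
o=bot.get_obs()
for k in ["t","q","eef_pos","tool_rot","contact_force","gripper_width"]: print(k,np.round(o[k],4))
ims=[read_camera(n)["image"] for n in ["side","wrist"]]
cv2.imwrite("pics/b4.png",cv2.resize(np.hstack(ims),(800,300)))
```

```text
t 6.0333
q [-0.011   0.3312  0.5692  1.6813 -0.1941  1.1815  2.3516]
eef_pos [ 0.522  -0.3043  0.3   ]
tool_rot [ 2.400e-03 -8.680e-02  9.962e-01  3.000e-04]
contact_force [3.6819 3.3613 5.6393]
gripper_width 0.1795
```

View pics/b4.png

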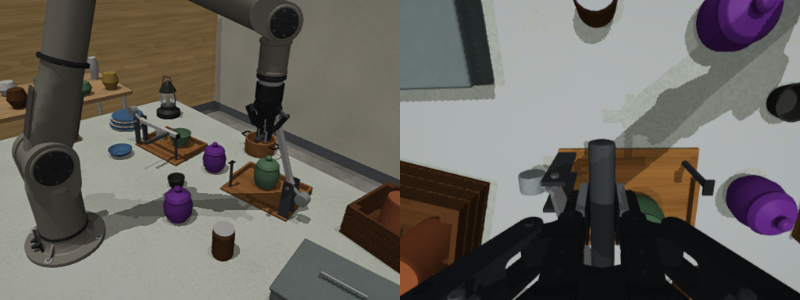

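Both views show the bar at about 1.2 rad, past the balance point, with the rod still centred in the pads. I carry it a little further, then open.

Request:
arm_command:
  increments:
    - {"travel": [0,-0.7,-0.25],"spin": 0}
    - {"travel": [0,-1.4,-0.45],"spin": 0}
    - {"travel": [0,-2.0,-0.6],"spin": 0}
    - {"travel": [0,-2.5,-0.75],"spin": 0}
    - {"travel": [0,-2.5,-0.75],"spin": 0}

```text
t: 6.55
eef_pos: [0.5268, -0.3305, 0.3074]
tool_rot: [0.003, -0.086, 0.996, -0.001]
contact_force: [5.2, 3.8, 5.8]
gripper_width: 0.175
```

Request:
arm_command:
  increments:
    - {"travel": [0,0,0],"spin": 0}
    - {"travel": [0,0,0],"spin": 0}
    - {"travel": [0,0,0],"spin": 0}
    - {"travel": [0,0,0],"spin": 0}
    - {"travel": [0,0,0],"spin": 0}
    - {"travel": [0,0,0],"spin": 0}
    - {"travel": [0,0,0],"spin": 0}
    - {"travel": [0,0,0],"spin": 0}
    - {"travel": [0,0,0],"spin": 0}
    - {"travel": [0,0,0],"spin": 0}
    - {"travel": [0,0,0],"spin": 0}
    - {"travel": [0,0,0],"spin": 0}
  gripper: 6

```text
t: 7.55
eef_pos: [0.5247, -0.3297, 0.3043]
tool_rot: [-0.0, -0.086, 0.996, 0.0]
contact_force: [-0.4, 0.5, 0.0]
gripper_width: 0.704
```

Run:
```python
from station import bot, read_camera
import cv2, numpy as np
o=bot.get_obs()
for k in ["t","q","eef_pos","tool_rot","contact_force","gripper_width"]: print(k,np.round(o[k],4))
ims=[read_camera(n)["image"] for n in ["side","wrist"]]
cv2.imwrite("pics/b5.png",cv2.resize(np.hstack(ims),(800,300)))
```

```text
t 7.55
q [ 0.0305  0.3611  0.5749  1.6361 -0.2071  1.2058  2.3933]
eef_pos [ 0.5247 -0.3297  0.3043]
tool_rot [-0.     -0.086   0.9963  0.    ]
contact_force [-0.4292  0.5379  0.0334]
gripper_width 0.7041
```

View pics/b5.png

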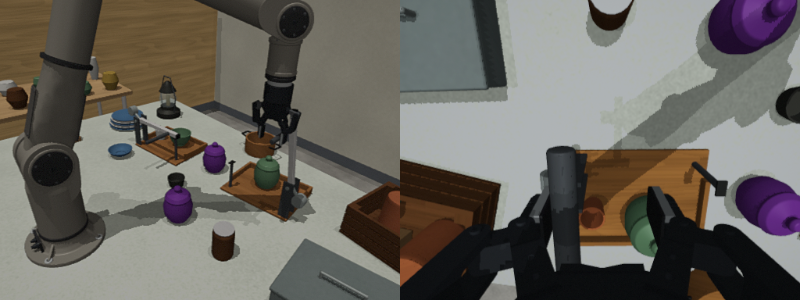

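The rod now leans on the pivot-side finger. I shift that finger off it, then go straight up.

Request:
arm_command:
  increments:
    - {"travel": [0,-0.6,0],"spin": 0}
    - {"travel": [0,-1.3,0],"spin": 0}
    - {"travel": [0,-1.3,0],"spin": 0}
    - {"travel": [0,-1.3,0],"spin": 0}
    - {"travel": [0,-1.3,0],"spin": 0}
    - {"travel": [0,-1.3,-1],"spin": 0}
    - {"travel": [0,-1.3,-3],"spin": 0}
    - {"travel": [0,-1.3,-5],"spin": 0}
    - {"travel": [0,-1.3,-7],"spin": 0}
    - {"travel": [0,-1.3,-9],"spin": 0}
    - {"travel": [0,-1.3,-11],"spin": 0}
    - {"travel": [0,-1.3,-12],"spin": 0}

```text
t: 8.65
eef_pos: [0.5274, -0.3429, 0.4278]
tool_rot: [0.002, -0.086, 0.996, -0.001]
contact_force: [0.3, -1.3, 0.6]
gripper_width: 0.704
```

Request:
arm_command:
  increments:
    - {"travel": [1,0,0],"spin": 0}
    - {"travel": [3,0,0],"spin": 0}
    - {"travel": [5,0,0],"spin": 0}
    - {"travel": [6,0,0],"spin": 0}
    - {"travel": [6,0,0],"spin": 0}
    - {"travel": [6,0,0],"spin": 0}
    - {"travel": [6,0,0],"spin": 0}
    - {"travel": [6,0,0],"spin": 0}
    - {"travel": [6,0,0],"spin": 0}
    - {"travel": [6,0,0],"spin": 0}
    - {"travel": [6,0,0],"spin": 0}
    - {"travel": [6,0,0],"spin": 0}

```text
t: 9.65
eef_pos: [0.4681, -0.3527, 0.4241]
tool_rot: [-0.0, -0.086, 0.996, -0.0]
contact_force: [-0.5, -0.0, -1.5]
gripper_width: 0.698
```

Run:
```python
from station import bot, read_camera
import cv2, numpy as np
o=bot.get_obs()
for k in ["t","q","eef_pos","tool_rot","contact_force","gripper_width"]: print(k,np.round(o[k],4))
ims=[read_camera(n)["image"] for n in ["side","scene"]]
cv2.imwrite("pics/b6.png",cv2.resize(np.hstack(ims),(800,300)))
cv2.imwrite("pics/b6z.png",cv2.resize(ims[1][160:340,90:400],None,fx=2.5,fy=2.5))
```

```text
t 9.65
q [ 0.0472  0.2293  0.6188  1.5279 -0.1334  1.4273  2.4159]
eef_pos [ 0.4681 -0.3527  0.4241]
tool_rot [-1.000e-04 -8.610e-02  9.963e-01 -0.000e+00]
contact_force [-0.5025 -0.0141 -1.4704]
gripper_width 0.6977
```

View pics/b6.png

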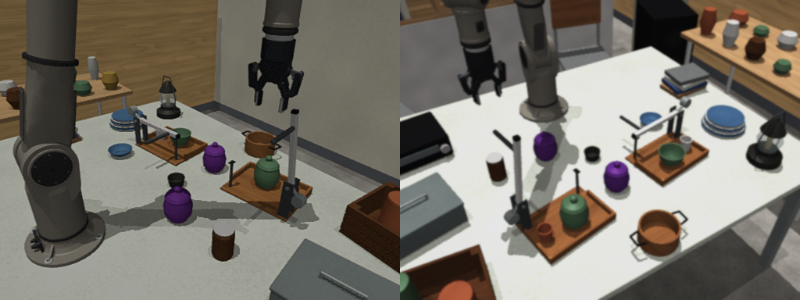

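View pics/b6z.png

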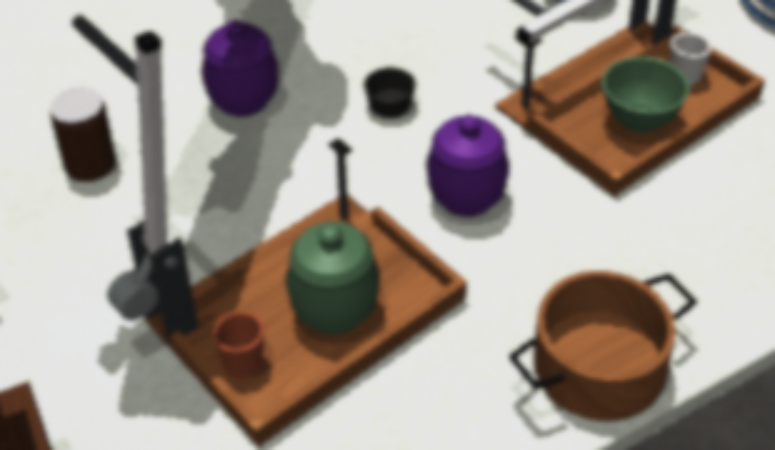

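Request:
arm_command:
  increments:
    - {"travel": [0,0,0],"spin": 0}
    - {"travel": [0,0,0],"spin": 0}
    - {"travel": [0,0,0],"spin": 0}
    - {"travel": [0,0,0],"spin": 0}
    - {"travel": [0,0,0],"spin": 0}
    - {"travel": [0,0,0],"spin": 0}
    - {"travel": [0,0,0],"spin": 0}
    - {"travel": [0,0,0],"spin": 0}
    - {"travel": [0,0,0],"spin": 0}
    - {"travel": [0,0,0],"spin": 0}
    - {"travel": [0,0,0],"spin": 0}
    - {"travel": [0,0,0],"spin": 0}

```text
t: 10.75
eef_pos: [0.4678, -0.3528, 0.4243]
tool_rot: [-0.0, -0.086, 0.996, 0.0]
contact_force: [0.4, -0.1, -0.7]
gripper_width: 0.698
```

Run:
```python
from station import bot, read_camera
import cv2
from h import *
im=read_camera("scene")["image"]; old=cv2.imread("pics/scene0.png")
cv2.imwrite("pics/b7z.png",cv2.resize(im[160:340,90:400],None,fx=2.5,fy=2.5))
z6=cv2.imread("pics/b6z.png"); z7=cv2.imread("pics/b7z.png")
d=cv2.absdiff(z6,z7); print("diff bar region",d[20:330,90:200].mean(),d[20:330,90:200].max())
P=np.array([.627,-.369,.13]);dd=np.array([-.174,.985,0])
for th in (1.2,1.3,1.4,1.45): print(th,proj("s",P+.255*(np.cos(th)*dd+np.sin(th)*np.array([0,0,1]))))
# unchanged objects: jar, cup, bowl bay, via diff to start
for n,(y0,y1,x0,x1) in dict(jar=(245,295,203,245),cup=(285,310,175,198),leftbay=(120,230,280,400),caddy=(195,235,110,135),teacup=(185,208,234,258)).items():
    e=cv2.absdiff(im,old)[y0:y1,x0:x1]; print(n,round(e.mean(),2),e.max())
```

```text
diff bar region 0.29743890518084065 15
1.2 [170.7690257  170.35153273]
1.3 [161.29081308 171.91782763]
1.4 [151.39478541 174.53201685]
1.45 [146.32652314 176.23616238]
jar 6.27 102
cup 6.9 70
leftbay 12.94 104
caddy 4.44 9
teacup 3.82 9
```

Run:
```python
from station import bot, read_camera
import cv2
im=read_camera("scene")["image"]; old=cv2.imread("pics/scene0.png")
for n,(y0,y1,x0,x1) in dict(jar=(248,295,203,243),cup=(284,310,174,198),bowl=(180,215,330,366),lbar=(125,190,295,372),dish=(140,165,302,338)).items():
    r=cv2.matchTemplate(im[y0-12:y1+12,x0-12:x1+12],old[y0:y1,x0:x1],cv2.TM_CCOEFF_NORMED); _,v,_,l=cv2.minMaxLoc(r); print(n,round(v,3),l[0]-12,l[1]-12)
bot.hand_in()
```

```text
jar 0.967 0 0
cup 0.72 0 0
bowl 1.0 0 0
lbar 0.923 0 0
dish 0.86 0 0
the job is handed in; nothing more can be done
```

I raised the right bay's bar, where the green lidded jar stands, and it stayed up by itself; the job was handed in at about 11 s. I gripped the bar's handle rod lightly at 20 N and lifted it along its arc past the balance point. Then I opened the gripper and backed away, and nothing touched the counterweight.

What the last checks showed:
- **Raised bar:** its tip is at scene pixel (150,177). The model puts it at (151,175) for 1.40 rad and (146,176) for 1.45 rad. The bar did not move between two pictures about 1 s apart.
- **Robot:** it is clear of everything, with about 1 N or less on the tool. That is noise level.
- **Other bay and pots:** image matching against the first picture shows no shift for the jar, bowl, clay cup, dish or left bar. The tin and iron cup look unchanged. The left bar is still down.
- **Weaker checks:** the match was less certain for the clay cup (0.72) and the dish (0.86), probably because the arm's and bar's shadows changed. Their positions still came out the same. The white cup was only judged by eye.

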